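# Strip a relay driver module for service

### The job

The little fan-cooled driver module in its open aluminium chassis has been unscrewed for repair: take its stack apart one piece at a time and lay every piece in its own place - the fan in the foam block with the square pocket, the plug-in relay board in the foam block with the long pocket, the heat sink in the steel wash tray on its wire rack, and the bare main board flat on the ledges of the board holder, between its lips and corner stops. Never lift a piece while another still lies on it, set the pieces down rather than dropping them, and leave the screw tin and the glass jar where they are.

Things in the scene. Friction and masses are not known exactly. Their poses are not given: they have to be found in the camera images.
- fan: black square cooling fan, 40 x 40 mm, 15 mm high, round opening with grey hub and blades (a solid block to the fingers). Starts loose on top of the heat sink, within 4 degrees of parallel to it. Origin: centre of its underside, z up, x and y square to its sides
- heat_sink: aluminium finned heat sink, 46 mm along x (as the fins run), 44 mm along y, 24 mm high. Origin: centre of underside, z up. Starts on the main board at board x = -34 mm, parallel to it, loose in a frame of four black corner brackets that reach 6 mm up its corners (1.5 mm play): grip across y by the outer fins, above the brackets, and lift straight up
- relay_board: small plug-in circuit board, 22 mm along x, 60 mm along y, 14 mm high; on it a row of four pale relays and a blue one, 9 mm wide (x from -1 to 7.5 mm), 12 mm high: grip the row end to end (57 mm along y). Origin: centre of underside, z up. Starts on the main board at board x = 42 mm, parallel to it, loose between two black rails along y, 5 mm high, 25 mm apart: lift straight up
- main_board: dark green circuit board, 120 (x) x 60 (y) x 3 mm; origin: centre of underside, z up. Grip across y on the grey terminal blocks, 11 mm high, flush with both long edges from x = -10 to 20 mm. Starts 20 mm above the bench in a fixed chassis: plate (top at 7 mm) open at the long sides, 44 mm panel at the -x end, 16 mm lip at +x, 4 pins 3.5 mm above it in its corner notches: lift straight up
- square_nest: fixed block of dark foam with a lighter pocket floor, 78 x 78 mm, 16 mm high, with a square pocket 56 x 56 mm in its top, pocket floor 12 mm above the bench: place of the fan. Origin: centre of its underside on the bench, z up, x and y along its sides
- long_nest: fixed block of dark foam with a lighter pocket floor, 60 mm along x, 100 mm along y, 16 mm high, with a long pocket 38 mm (x) by 76 mm (y) in its top, pocket floor 12 mm above the bench: place of the relay board, long side along the pocket. Origin: centre of its underside on the bench, z up
- wash_tray: fixed shallow steel tray, 82 (x) x 80 (y) mm, rim 18 mm above the bench, walls 2 mm; inside it a rack of dark wires whose top is 12 mm above the bench: place of the heat sink, in its middle, fins up. Origin: centre of its underside on the bench, z up
- board_holder: fixed aluminium holder, 152 (x) x 86 (y) mm, two jaws along y joined by two low bars along x, black knob at the -x end. Flat ledges 30 mm above the bench from 46 to 66 mm either side of the centre; beyond them lips 8 mm higher, 132 mm apart; corner stops 6 mm high, 72 mm apart in y. Main board lies between, long side along x, ends on the ledges. Origin: centre of footprint on bench
- screw_tin: flat round brass tin with lid, 70 mm across, 18 mm high, loose near the front edge: a bystander, not to be moved. Origin: centre of its underside
- glass_jar: small closed pale jar, 47 mm across, 54 mm high, loose behind the work: a bystander, not to be moved. Origin: centre of its underside

How it is judged:
At the end, for the whole second after the job is handed in: Fan and relay board lie flat on the floors of their own foam pockets (centres within 12 mm), the heat sink fins up on the rack inside the wash tray (within 22 mm), the main board flat on the holder's ledges between lips and stops (within 10 mm, 0.2 rad); all released and at rest (horizontal distance between fan and square_nest below 0.012 m and z of fan in the frame of square_nest between 0.009 and 0.0145 m and angle between each of fan, relay_board, heat_sink's own z axis and vertical below 0.08 rad and linear speed of each of fan, relay_board, heat_sink, main_board below 0.02 m/s and horizontal distance between relay_board and long_nest below 0.012 m and z of relay_board in the frame of long_nest between 0.009 and 0.0145 m and horizontal distance between heat_sink and wash_tray below 0.022 m and z of heat_sink in the frame of wash_tray between 0.009 and 0.0145 m and horizontal distance between main_board and board_holder below 0.01 m and z of main_board in the frame of board_holder between 0.027 and 0.0325 m and angle between main_board's own z axis and vertical below 0.04 rad and angle between the x axis of main_board and the x axis of board_holder, either way round below 0.2 rad); the robot touches nothing.
It fails at once if the heat sink is lifted with the fan still on it (horizontal distance between fan and heat_sink below 0.05 m and z of fan in the frame of heat_sink between 0.018 and 0.034 m and height (world z) of heat_sink above 0.045 m).
It fails at once if the main board is lifted with the heat sink still on it (horizontal distance between heat_sink and main_board below 0.05 m and z of heat_sink in the frame of main_board between -0.003 and 0.013 m and height (world z) of main_board above 0.04 m).
It fails at once if the main board is lifted with the relay board still on it (horizontal distance between relay_board and main_board below 0.05 m and z of relay_board in the frame of main_board between -0.003 and 0.013 m and height (world z) of main_board above 0.04 m).
It fails at once if a piece is dropped (falls freely from more than about 2 cm) ((contact force between the fingers and fan below 0.1 N and linear speed of fan above 0.65 m/s) or (contact force between the fingers and heat_sink below 0.1 N and linear speed of heat_sink above 0.65 m/s) or (contact force between the fingers and relay_board below 0.1 N and linear speed of relay_board above 0.65 m/s) or (contact force between the fingers and main_board below 0.1 N and linear speed of main_board above 0.65 m/s)).
It fails at once if the screw tin or the glass jar is shifted by more than 15 mm (distance of any of screw_tin, glass_jar from where it was at the start of the episode above 0.015 m).
It also fails if it takes over 128 s, if anything falls off the work surface, if the arm or the gripper's body presses on something with over 40 N, if the wrist force passes 120 N, or if a joint passes its speed limit or range.

### The arm

A 6-joint arm with a two-finger parallel gripper is mounted at the origin on a cart in front of the work surface, level with it; the furniture and walls round the work are solid. World frame = base frame: x ahead of the robot, y to its left, z up, the work surface at z = 0. Lengths are in m, angles in rad, forces in N, time in s.
With the tool pointing down it reaches from about 0.275 to 0.725 m from the base axis. Payload 5.6 kg.
Tool frame: the origin (TCP) lies on the centre line of the jaws, within the pads' length; the fingertips stand 11 mm ahead of it and the grasp point (between the pads) lies 8 mm behind it; z points along the fingers, y is the line along which they close (so a half turn about z gives the same grasp; the last joint's range is limited). The gripper opens to 85 mm and grips with 20 to 120 N. Pads are 22 mm wide; open, the fingers measure 114 mm over their backs; the gripper's body (76 mm by 85 mm) begins 54 mm behind the grasp point. The pads swing forward as they close: fully open they stand 13 mm farther back than shut.
Start: joints at [-0.899, 0.255, 0.108, 0, -1.424, -0.285], TCP at [0.207, -0.509, 0.242] pointing down, gripper open.
Joint ranges: [-2.95, 2.95], [-1.21, 1.97], [-1.09, 1.5], [-2.87, 1.71], [-2.94, -0.07], [-3.05, 3.05]. Speed limits (rad/s): [2.57, 2.57, 3.14, 3.14, 3.14, 3.14].

### API

Orientations are given as a 3x3 rotation matrix whose columns are the frame's x, y, z axes.
In Python, from workcell import bot, eyes gives the robot as it stands.
- The arm moves only by the tool servo_tool, never from a script. Its argument "increments" is a list that holds one entry, the list of rows, each a list of 7 numbers: the turn, a rotation vector about the tool's x, y, z in degrees, then the shift along the tool's x, y, z in m, then the closure, from 0 (fully open) to 1 (shut). In form: [[[wx, wy, wz, tx, ty, tz, gripper], ...]]. A call has 1 to 12 rows; each row is the pose to reach, as a shift and turn from the pose commanded when the call began, along the tool's axes at that moment; what a row does not reach only later rows make up. A row lasts 1/8 s, in which the tool goes at most 62.5 mm and 10.7 degrees, less where a joint would pass 70% of its speed; a pose out of reach is approached as far as the arm can. A call with a gripper value outside its range is refused whole. The fingers move at their own pace and stop on an object; the grip force is fixed at half the most. Time passes only in rows, so rows that repeat a pose let the fingers close. It gives the time, the measured TCP pose, the force, the opening and the grip force at its end, in the units of the state.
- bot.sense(): the state, without advancing time (a new reading comes with each control period).
- eyes.snapshot(name): name is "scene" or "top" or "wrist"; returns a dict with "pixels" (384x512x3 uint8, red, green, blue), "vertical_fov" (degrees; the focal length in pixels is half the picture's height over the tangent of half this angle, whatever the lens; pixels are square), "cx", "cy" (the principal point, pixels), "R" (3x3) and "t" (3): a world point X has camera coordinates R X + t; the wrist camera has in their place "T_tool_cam" (4x4, takes a point from camera to tool coordinates, whose origin is the TCP and whose axes are the flange's). Camera axes: x right, y down, z forward; pixel columns grow to the right and rows downward; lengths in m; the calibration is good to about 2 mm. A picture is of the moment at which its call begins: read the wrist's pose just before it. There is no depth.
- bot.close_job(): hands the job in; it is judged then, once.
The state is a dict: "t": time; "qpos": joint angles; "qvel": joint speeds; "joint_torque": joint torques, N m; "position": TCP position; "eef_rot": TCP orientation; "force": force on the tool from outside, world axes, zero at the start; "moment": the same for the moment, N m; "grip_width": finger opening in m; "grasp_force": force on a finger pad.
Only numpy, scipy, OpenCV 4.12 (cv2) and the standard library are available. Lean on these libraries where they do the work, as an engineer would, in place of code of your own. Each camera call takes 0.05 s, during which the arm holds its last target. There are 200 camera calls.

## Working session

There is one attempt and no reset: what is moved stays moved. The work goes in short steps, Python scripts to look and compute and a tool call to move; the robot and the scene stay as the last step left them, time stands still between calls to the robot, and variables do not carry over. Pictures are saved under pics/ and viewed, at most 14 in all, crops included, and the job is handed in when it is done.

Besides the shell and the picture viewer there is one more tool, called after ">>>" as name(argument=value, ...) on one line, values as JSON. servo_tool: Moves the arm, as the interface text tells. Its arguments: {"type":"object","properties":{"increments":{"type":"array"}},"required":["increments"]}

```bash
mkdir -p pics; ls
python3 - <<'E'
from workcell import bot, eyes
import cv2,numpy as np
s=bot.sense();print(s['t'],s['position'],np.round(s['eef_rot'],3).tolist(),s['grip_width'])
for n in ['scene','top']:
    p=eyes.snapshot(n);cv2.imwrite(f'pics/{n}0.png',p['pixels'][...,::-1])
    np.savez(f'pics/{n}0.npz',**{k:v for k,v in p.items()})
    print(n,p['vertical_fov'],p['cx'],p['cy'],np.round(p['R'],3).tolist(),p['t'])
E
```

```text
pics
0.0 [ 0.20735947 -0.50888976  0.24139817] [[-0.926, -0.377, -0.001], [-0.377, 0.926, 0.002], [0.0, 0.002, -1.0]] 0.08507193101503595
scene 48.30073476702962 254.96814401365907 197.5619056888347 [[-0.66, -0.751, -0.016], [-0.371, 0.344, -0.862], [0.653, -0.564, -0.506]] [0.38500324 0.23704019 0.74135273]
top 46.78012608077989 253.8618694680488 192.527865662631 [[0.023, -1.0, 0.001], [-0.981, -0.023, -0.193], [0.193, 0.004, -0.981]] [0.00844613 0.5346778  1.00159407]
```

View pics/top0.png

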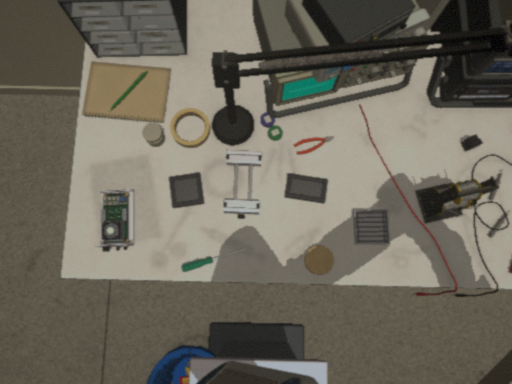

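View pics/scene0.png

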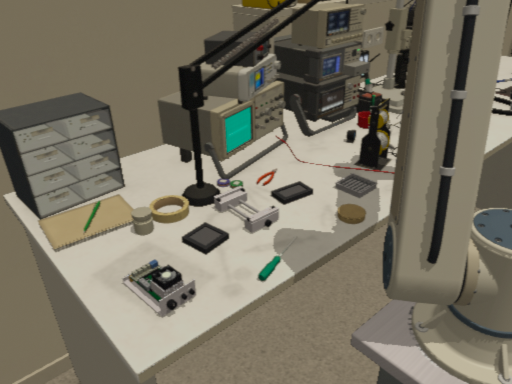

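Top view: chassis (117,219), square nest (186,190), holder (242,183), long nest (306,188), wash tray (371,226), tin (319,260), jar (153,134), lamp pole (228,68)→base (233,125). Up is +x, left is +y.

```bash
cat > h.py <<'E'
import numpy as np,cv2
from workcell import bot,eyes
def cam(p,s=None):
    f=192/np.tan(np.radians(p['vertical_fov'])/2)
    if 'R' in p: R=np.array(p['R']);t=np.array(p['t']);C=-R.T@t;Rw=R.T
    else:
        T=np.array(p['T_tool_cam']);E=np.array(s['eef_rot']);C=np.array(s['position'])+E@T[:3,3];Rw=E@T[:3,:3]
    return f,float(p['cx']),float(p['cy']),C,Rw
def ray(c,uv,z):
    f,cx,cy,C,Rw=c;uv=np.atleast_2d(np.array(uv,float))
    d=np.c_[(uv[:,0]-cx)/f,(uv[:,1]-cy)/f,np.ones(len(uv))]@Rw.T
    return (C+d*((z-C[2])/d[:,2])[:,None])
def proj(c,X):
    f,cx,cy,C,Rw=c;v=(np.atleast_2d(X)-C)@Rw
    return np.c_[f*v[:,0]/v[:,2]+cx,f*v[:,1]/v[:,2]+cy]
def tri(c1,u1,c2,u2):
    A=[];b=[]
    for c,u in((c1,u1),(c2,u2)):
        d=ray(c,u,0)[0]-c[3];d/=np.linalg.norm(d);M=np.eye(3)-np.outer(d,d);A.append(M);b.append(M@c[3])
    return np.linalg.lstsq(np.vstack(A),np.hstack(b),rcond=None)[0]
def wrist(name):
    s=bot.sense();p=eyes.snapshot('wrist');cv2.imwrite(f'pics/{name}.png',p['pixels'][...,::-1])
    np.savez(f'pics/{name}.npz',**p,position=s['position'],eef_rot=s['eef_rot'])
    return p,cam(p,s)
def load(name):
    p=dict(np.load(f'pics/{name}.npz'));return p,cam(p,p)
def rel(target,yaw,s=None):
    """shift in tool axes to a world target; turn about tool z (deg) so tool y lies along world angle yaw (deg), mod 180"""
    s=s or bot.sense();E=np.array(s['eef_rot'])
    y=np.degrees(np.arctan2(E[1,1],E[0,1]));d=(yaw-y+90)%180-90
    return np.round(E.T@(np.array(target)-s['position']),4), -round(d,2)
E
python3 - <<'E'
from h import *
p,c=load('top0');p2,c2=load('scene0')
print('cams',c[3],c2[3],c[0])
img=p['pixels']
for n,uv,z in [('chassis',(117,219),.03),('sq',(186,190),.016),('hold',(242,183),.03),('long',(306,188),.016),('tray',(371,226),.018),('tin',(319,260),.018),('jar',(153,134),.054)]: print(n,ray(c,uv,z)[0].round(3))
print('lamp top',tri(c,(219,68),c2,(190,75)),'base',ray(c,(233,125),0)[0])
# dark blocks
hsv=cv2.cvtColor(img,cv2.COLOR_RGB2HSV)
for n,(x,y),z in [('sq',(186,190),.016),('long',(306,188),.016),('tray',(371,226),.018)]:
    m=np.zeros(img.shape[:2],np.uint8);m[y-28:y+28,x-28:x+28]=(img[y-28:y+28,x-28:x+28].max(2)<(85 if n!='tray' else 105))*255
    cs=max(cv2.findContours(m,0,2)[0],key=cv2.contourArea)
    w=ray(c,cs[:,0],z)[:,:2];r=cv2.minAreaRect((w*1000).astype(np.float32));print(n,r)
E
cd pics; python3 -c "
import cv2
i=cv2.imread('top0.png')[100:290,60:420];cv2.imwrite('c1.png',cv2.resize(i,(796,420),interpolation=2))"
```

```text
cams [0.33151207 0.01687894 1.08579797] [-0.14203262  0.62525201  0.58558182] 443.89702532989486
chassis [0.466 0.347 0.03 ]
sq [0.544 0.188 0.016]
hold [0.562 0.051 0.03 ]
long [ 0.556 -0.107  0.016]
tray [ 0.465 -0.264  0.018]
tin [ 0.381 -0.138  0.018]
jar [0.673 0.27  0.054]
lamp top [0.70726757 0.08678203 0.33347465] base [0.72002276 0.07895141 0.        ]
sq ((544.3994140625, 187.83636474609375), (77.54669952392578, 75.64042663574219), 9.954065322875977)
long ((556.3855590820312, -106.0733413696289), (96.93103790283203, 59.69116973876953), 82.20574188232422)
tray ((477.0845947265625, -275.5710144042969), (114.49625396728516, 114.83812713623047), 1.3462117910385132)
```

View pics/c1.png

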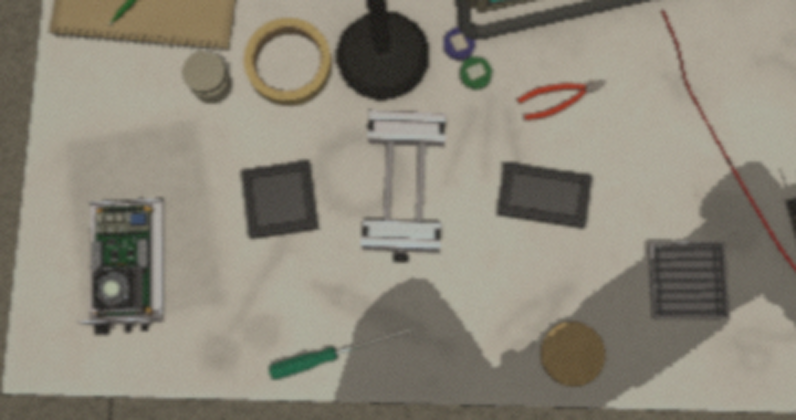

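Crop: chassis with panel/knobs toward the robot (-x end down), fan at its lower end, relay row at the top; nests, holder and tray as located. Now plan the move to above the chassis.

Run:
```python
from h import *
p,c=wrist('w0');print(np.round(p['T_tool_cam'],3),p['vertical_fov'],p['cx'],p['cy'],c[3],c[4][:,2].round(2))
print(rel((.42,.345,.25),90))
```

```text
[[ 0.    -0.949 -0.316  0.08 ]
 [ 1.     0.     0.    -0.001]
 [-0.    -0.316  0.949 -0.132]
 [ 0.     0.     0.     1.   ]] 70.09924818022083 256.521865872389 197.19243143354436 [ 0.13380337 -0.54033833  0.37327661] [ 0.29  0.12 -0.95]
(array([-0.519 ,  0.7108, -0.0074]), np.float64(22.16))
```

>>> servo_tool(increments=[[[0,0,10,-0.04,0.055,0,0],[0,0,20,-0.08,0.11,0,0],[0,0,22,-0.12,0.165,0,0],[0,0,22,-0.16,0.22,0,0],[0,0,22,-0.2,0.275,0,0],[0,0,22,-0.24,0.33,0,0],[0,0,22,-0.28,0.385,0,0],[0,0,22,-0.32,0.44,0,0],[0,0,22,-0.36,0.495,0,0],[0,0,22,-0.4,0.55,0,0],[0,0,22,-0.44,0.605,0,0],[0,0,22,-0.48,0.66,0,0]]])

```text
t: 1.65
position: [0.3859, 0.2161, 0.2423]
eef_rot: [[-1.0, -0.004, 0.0], [-0.004, 1.0, 0.0], [-0.0, 0.0, -1.0]]
force: [0.1, 0.3, 1.1]
grip_width: 0.0852
grasp_force: 0.0
```

Run:
```python
from h import *
print(bot.sense()['t'],bot.sense()['position'],bot.sense()['qpos'].__repr__())
print(rel((.43,.345,.22),90))
```

```text
1.65 [0.385914   0.21611556 0.24231904] array([ 8.67174405e-01,  3.96897751e-02, -1.48767818e-01,  1.09275739e-04,
       -1.38205043e+00, -2.43424999e+00])
(array([-0.0446,  0.1287,  0.0224]), np.float64(0.21))
```

>>> servo_tool(increments=[[[0,0,0,-0.02,0.06,0.012,0],[0,0,0,-0.04,0.12,0.024,0],[0,0,0,-0.045,0.129,0.024,0],[0,0,0,-0.045,0.129,0.024,0]]])

```text
t: 2.15
position: [0.4307, 0.3433, 0.2175]
eef_rot: [[-1.0, -0.003, -0.001], [-0.003, 1.0, -0.001], [0.001, -0.001, -1.0]]
force: [-1.0, -0.7, 0.0]
grip_width: 0.0853
grasp_force: 0.0
```

Run:
```python
from h import *
p,c=wrist('w1')
i=cv2.imread('pics/w1.png')
u=proj(c,[[.46,.347,.03],[.544,.188,.016]]);print(u,c[3])
cv2.imwrite('pics/w1v.png',cv2.resize(i,(800,600),interpolation=2))
```

```text
[[260.10051148 199.52280846]
 [144.09389306 253.53960867]] [0.35117533 0.34250392 0.3493321 ]
```

View pics/w1v.png

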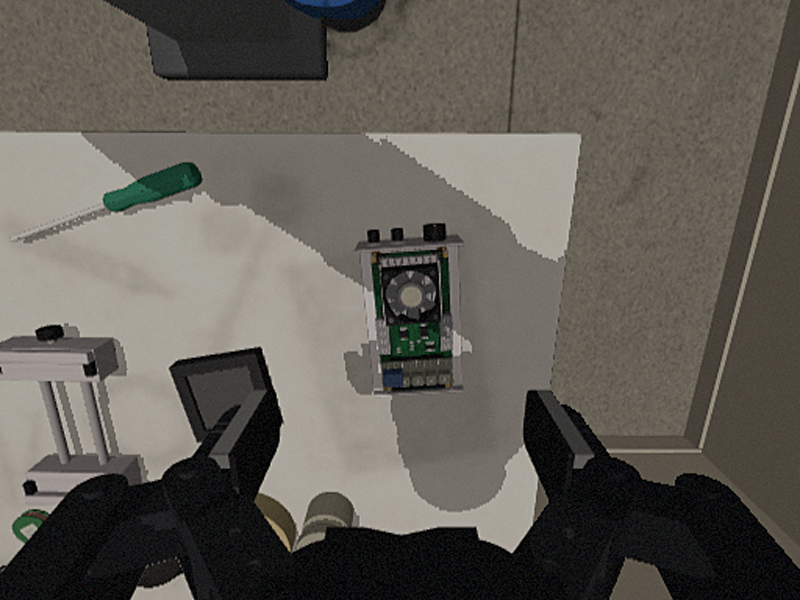

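Wrist view: fan hub at view px (411,295) → raw (263,189); panel with knobs above, relay row at (415,375) view px; square nest left. I'll measure fan and chassis here.

Run:
```python
from h import *
p,c=load('w1');img=p['pixels'];x0,y0,x1,y1=225,140,305,260
g=cv2.cvtColor(img,cv2.COLOR_RGB2GRAY);hsv=cv2.cvtColor(img,cv2.COLOR_RGB2HSV)
sub=img[y0:y1,x0:x1]
dark=((hsv[...,2]<50)).astype(np.uint8)*255
m=np.zeros_like(dark);m[162:212,240:290]=dark[162:212,240:290]
m=cv2.morphologyEx(m,cv2.MORPH_CLOSE,np.ones((3,3)))
for cs in cv2.findContours(m,0,2)[0]:
    if cv2.contourArea(cs)>150: print('fan?',cv2.minAreaRect(cs),cv2.minAreaRect((ray(c,cs[:,0],.062)[:,:2]*1000).astype(np.float32)))
print('hub',ray(c,(411/1.5625,295/1.5625),.06))
gr=((hsv[...,0]>45)&(hsv[...,0]<90)&(hsv[...,1]>90)).astype(np.uint8)*255
m=np.zeros_like(gr);m[150:260,225:305]=gr[150:260,225:305]
pts=cv2.findNonZero(m)[:,0];print('green',cv2.minAreaRect(pts),cv2.minAreaRect((ray(c,pts,.023)[:,:2]*1000).astype(np.float32)))
cv2.imwrite('pics/w1c.png',cv2.resize(sub[...,::-1],None,fx=5,fy=5,interpolation=2))
```

```text
fan? ((264.0, 186.5), (49.0, 48.0), 90.0) ((434.8700866699219, 350.90924072265625), (55.68984603881836, 53.1702766418457), 0.22484160959720612)
hub [[0.43727575 0.34972229 0.06      ]]
green ((263.56610107421875, 199.8217010498047), (97.7778549194336, 48.48942565917969), 87.1375961303711) ((466.53277587890625, 351.94610595703125), (130.93515014648438, 59.49391174316406), 3.5558881759643555)
```

View pics/w1c.png

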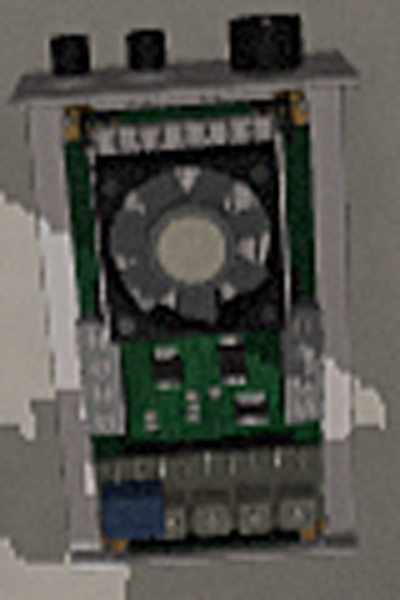

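Crop (x5, offset 225,140): gold corner pins at (72,122), (300,105), (117,545), (313,530); fan corners about (93,155), (277,152), (107,340), (283,328), hub (191,250).

Run:
```python
from h import *
p,c=load('w1')
P=lambda l:np.array(l)/5+[225-.4,140-.4]
pins=ray(c,P([(72,122),(300,105),(117,545),(313,530)]),.0265);print(pins.round(4),pins.mean(0))
ang=lambda a,b:np.degrees(np.arctan2(*(b-a)[[1,0]]))
for a,b in((0,1),(2,3),(0,2),(1,3)):print(np.linalg.norm(pins[b]-pins[a]),ang(pins[a],pins[b]))
fan=ray(c,P([(93,155),(277,152),(107,340),(283,328)]),.062);print(fan.round(4),fan.mean(0))
for a,b in((0,1),(2,3),(0,2),(1,3)):print(np.linalg.norm(fan[b]-fan[a]),ang(fan[a],fan[b]))
th=np.radians(3.5);b=pins.mean(0)
print('HS',b[:2]-.034*np.array([np.cos(th),np.sin(th)]),'relay',b[:2]+.042*np.array([np.cos(th),np.sin(th)]))
```

```text
[[0.4165 0.3215 0.0265]
 [0.4122 0.3758 0.0265]
 [0.53   0.3315 0.0265]
 [0.5253 0.3833 0.0265]] [0.47096765 0.35304224 0.0265    ]
0.05449361667931152 94.52634159035489
0.051973842300513266 95.14318414077222
0.11394175201646742 5.057242226161729
0.11338681522608886 3.7850166502226426
[[0.4164 0.3282 0.062 ]
 [0.4156 0.3676 0.062 ]
 [0.4587 0.3308 0.062 ]
 [0.4557 0.3702 0.062 ]] [0.43661531 0.34919446 0.062     ]
0.039415812415850265 91.16917496724047
0.03944765470029088 94.38079988871182
0.042370611226324344 3.5712815693127014
0.040161321170103896 3.660503892744002
HS [0.43703107 0.35096659] relay [0.51288932 0.35560628]
```

>>> servo_tool(increments=[[[0,0,-3,-0.006,0.006,0.05,0],[0,0,-3,-0.006,0.006,0.1,0],[0,0,-3,-0.006,0.006,0.13,0],[0,0,-3,-0.006,0.006,0.147,0],[0,0,-3,-0.006,0.006,0.1565,0],[0,0,-3,-0.006,0.006,0.1565,0],[0,0,-3,-0.006,0.006,0.1565,0.4],[0,0,-3,-0.006,0.006,0.1565,0.4],[0,0,-3,-0.006,0.006,0.1565,0.4]]])

```text
t: 3.32
position: [0.4368, 0.3493, 0.0623]
eef_rot: [[-0.998, -0.055, 0.001], [-0.055, 0.998, 0.001], [-0.001, 0.001, -1.0]]
force: [-0.3, -0.5, 0.5]
grip_width: 0.0514
grasp_force: 0.0
```

Run:
```python
from h import *
p,c=wrist('w2');cv2.imwrite('pics/w2v.png',cv2.resize(p['pixels'][...,::-1][100:384,120:400],(590,600),interpolation=2))
```

```text
(no output)
```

View pics/w2v.png

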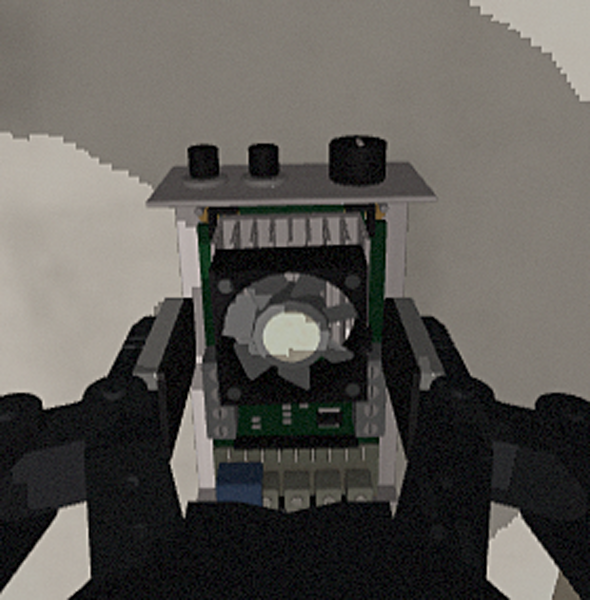

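Fan sits centred between the pads (fan at view px (290,325), pads at 180 and 405). Closing.

>>> servo_tool(increments=[[[0,0,0,0,0,0,0.7],[0,0,0,0,0,0,0.7],[0,0,0,0,0,0,0.7],[0,0,0,0,0,0,0.7]]])

```text
t: 3.88
position: [0.4366, 0.3491, 0.0617]
eef_rot: [[-0.998, -0.055, -0.0], [-0.055, 0.998, -0.0], [0.0, -0.0, -1.0]]
force: [-0.2, -0.7, 0.1]
grip_width: 0.0379
grasp_force: 62.1
```

>>> servo_tool(increments=[[[0,0,0,0,0,-0.02,0.7],[0,0,0,0,0,-0.06,0.7],[0,0,0,0,0,-0.11,0.7],[0,0,0,0,0,-0.15,0.7],[0,0,0,0,0,-0.15,0.7]]])

```text
t: 4.5
position: [0.438, 0.3504, 0.2157]
eef_rot: [[-0.998, -0.055, 0.005], [-0.055, 0.998, 0.006], [-0.006, 0.005, -1.0]]
force: [0.6, -0.1, -0.9]
grip_width: 0.0381
grasp_force: 62.2
```

Run:
```python
from h import *
p,c=wrist('w3')
p,c=load('w1');img=p['pixels'];g=img.max(2)
# nest outer top in w1
u=proj(c,[[.5444,.1878,.016]])[0].astype(int);print(u)
p,c=load('w3');img=p['pixels'];g=img.max(2);u=proj(c,[[.5444,.1878,.016]])[0].astype(int);print(u)
i=img[...,::-1].copy();cv2.imwrite('pics/w3v.png',i)
print(rel((.5444,.1878,.12),100))
```

```text
[143 253]
[131 243]
(array([-0.0981, -0.1678,  0.0929]), np.float64(-6.84))
```

View pics/w3v.png

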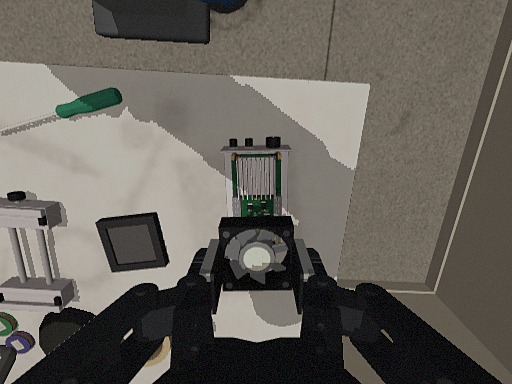

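Fan held between fingers; heat sink fins exposed at (257,177); nest seen at (132,242), agreeing with the prediction (131,243). Quick refinement of nest, holder from this view and go.

Run:
```python
from h import *
p,c=load('w3');g=p['pixels'].max(2)
m=np.zeros_like(g);m[205:280,88:178]=(g[205:280,88:178]<95)*255
cs=max(cv2.findContours(m,0,2)[0],key=cv2.contourArea);print(cv2.minAreaRect(cs))
# pocket rim: edges of lighter floor at z=.012
f=np.zeros_like(g);f[205:280,88:178]=(g[205:280,88:178]>=50)*255;f&=cv2.drawContours(np.zeros_like(g),[cs],-1,255,-1)
f=cv2.erode(f,np.ones((3,3)))
k=max(cv2.findContours(f,0,2)[0],key=cv2.contourArea);r=cv2.minAreaRect((ray(c,k[:,0],.012)[:,:2]*1000).astype(np.float32));print('floor',r)
r=cv2.minAreaRect((ray(c,cs[:,0],.016)[:,:2]*1000).astype(np.float32));print('outer',r)
```

```text
((131.6756591796875, 242.03704833984375), (55.35396194458008, 68.55375671386719), 83.48019409179688)
floor ((547.6143188476562, 186.41845703125), (52.262939453125, 51.43500518798828), 9.769023895263672)
outer ((543.486328125, 189.87783813476562), (81.89901733398438, 83.83522033691406), 10.204483985900879)
```

>>> servo_tool(increments=[[[0,0,-4,-0.03,-0.05,0.02,0.7],[0,0,-7,-0.06,-0.1,0.05,0.7],[0,0,-7,-0.085,-0.145,0.09,0.7],[0,0,-7,-0.099,-0.168,0.12,0.7],[0,0,-7,-0.099,-0.168,0.15,0.7],[0,0,-7,-0.099,-0.168,0.155,0.7],[0,0,-7,-0.099,-0.168,0.155,0.7]]])

```text
t: 5.42
position: [0.5446, 0.187, 0.0568]
eef_rot: [[-0.984, -0.177, -0.0], [-0.177, 0.984, -0.001], [0.001, -0.001, -1.0]]
force: [0.2, 0.8, 0.4]
grip_width: 0.0383
grasp_force: 62.2
```

Run:
```python
from h import *
print(rel((.545,.1875,.0275),99.9))
p,c=wrist('w4');cv2.imwrite('pics/w4v.png',p['pixels'][...,::-1])
```

```text
(array([-0.0005,  0.0005,  0.0293]), np.float64(0.3))
```

View pics/w4v.png

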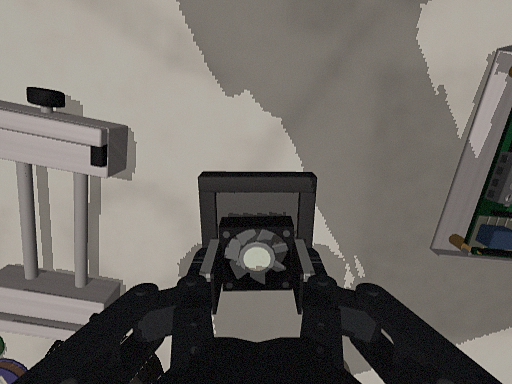

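Fan centred over the nest (nest px 199–316, hub 258). Lower, release, rise.

>>> servo_tool(increments=[[[0,0,0,0,0,0.012,0.7],[0,0,0,0,0,0.022,0.7],[0,0,0,0,0,0.027,0.7],[0,0,0,0,0,0.029,0.7],[0,0,0,0,0,0.029,0.7]]])

```text
t: 6.1
position: [0.5449, 0.1869, 0.0279]
eef_rot: [[-0.984, -0.177, 0.0], [-0.177, 0.984, 0.0], [-0.0, 0.0, -1.0]]
force: [-0.8, 0.5, -0.7]
grip_width: 0.0382
grasp_force: 62.3
```

>>> servo_tool(increments=[[[0,0,0,0,0,0.0005,0.6],[0,0,0,0,0,0.0005,0.4],[0,0,0,0,0,0.0,0.2],[0,0,0,0,0,0.0,0.1],[0,0,0,0,0,-0.02,0],[0,0,0,0,0,-0.06,0],[0,0,0,0,0,-0.12,0],[0,0,0,0,0,-0.17,0]]])

```text
t: 7.1
position: [0.5449, 0.1868, 0.2002]
eef_rot: [[-0.984, -0.177, 0.001], [-0.177, 0.984, 0.001], [-0.001, 0.0, -1.0]]
force: [1.1, -0.0, -0.6]
grip_width: 0.0852
grasp_force: 0.0
```

Run:
```python
from h import *
p,c=wrist('w5');cv2.imwrite('pics/w5v.png',p['pixels'][...,::-1])
print(c[3],rel((.425,.351,.2),94.3),bot.sense()['qpos'].round(2))
```

```text
[0.46638346 0.17173902 0.3318889 ] (array([0.0922, 0.1828, 0.007 ]), np.float64(5.91)) [ 0.6   0.32  0.1   0.   -1.34 -2.  ]
```

View pics/w5v.png

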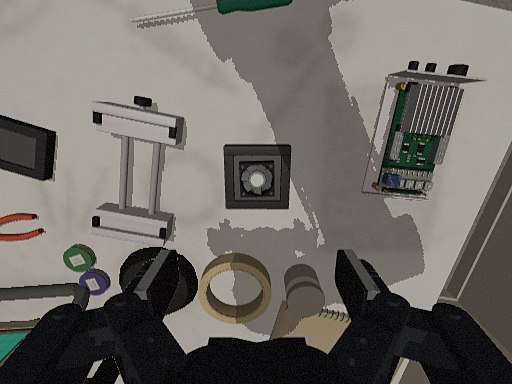

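Fan lies centred in its pocket (257,180). Now the heat sink.

>>> servo_tool(increments=[[[0,0,3,0.022,0.05,0,0],[0,0,5.7,0.045,0.1,0,0],[0,0,5.7,0.065,0.15,0.03,0],[0,0,5.7,0.077,0.181,0.07,0],[0,0,5.7,0.077,0.181,0.11,0],[0,0,5.7,0.077,0.181,0.14,0],[0,0,5.7,0.077,0.181,0.156,0],[0,0,5.7,0.077,0.181,0.156,0],[0,0,5.7,0.077,0.181,0.156,0.35],[0,0,5.7,0.077,0.181,0.156,0.35],[0,0,5.7,0.077,0.181,0.156,0.35]]])

```text
t: 8.52
position: [0.4374, 0.3517, 0.0426]
eef_rot: [[-0.997, -0.078, 0.001], [-0.078, 0.997, 0.001], [-0.001, 0.001, -1.0]]
force: [-0.4, -0.3, -0.3]
grip_width: 0.0555
grasp_force: 0.0
```

Run:
```python
from h import *
p,c=wrist('w6');cv2.imwrite('pics/w6v.png',cv2.resize(p['pixels'][...,::-1][100:384,120:400],(590,600),interpolation=2))
print(rel((.437,.351,.0435),94.4))
```

```text
(array([ 0.0003, -0.0006, -0.0011]), np.float64(0.06))
```

View pics/w6v.png

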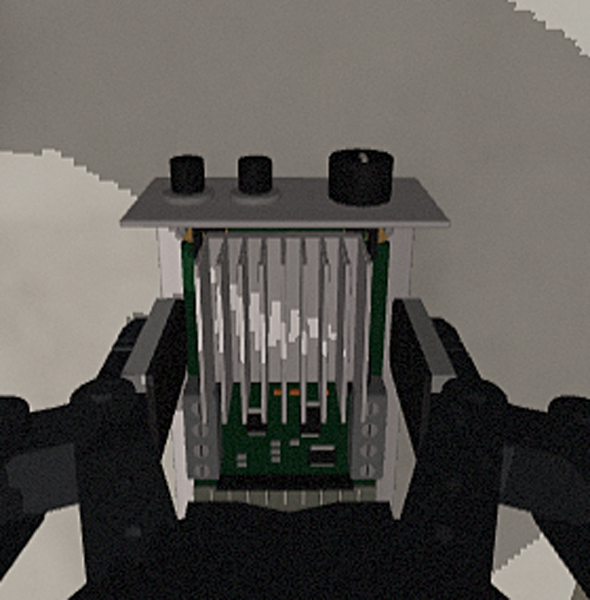

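Heat sink fins centred between the pads (fins 195–375, pads 185/395), parallel. Close and lift.

>>> servo_tool(increments=[[[0,0,0,0,0,0,0.7],[0,0,0,0,0,0,0.7],[0,0,0,0,0,0,0.7],[0,0,0,0,0,-0.01,0.7],[0,0,0,0,0,-0.03,0.7],[0,0,0,0,0,-0.07,0.7],[0,0,0,0,0,-0.12,0.7],[0,0,0,0,0,-0.16,0.7],[0,0,0,0,0,-0.16,0.7]]])

```text
t: 9.7
position: [0.4384, 0.3527, 0.2061]
eef_rot: [[-0.997, -0.078, 0.005], [-0.078, 0.997, 0.006], [-0.006, 0.005, -1.0]]
force: [-1.1, 0.3, -2.4]
grip_width: 0.0423
grasp_force: 62.7
```

Run:
```python
from h import *
p,c=load('top0');P=np.array([(649,241),(725,241),(728,318),(652,319)])/2.211+[60,100]
w=ray(c,P,.018);print(w.round(3),w.mean(0));print(rel((.465,-.264,.2),90))
```

```text
[[ 0.506 -0.222  0.018]
 [ 0.508 -0.306  0.018]
 [ 0.423 -0.306  0.018]
 [ 0.42  -0.224  0.018]] [ 0.46434299 -0.26463938  0.018     ]
(array([ 0.0216, -0.6169,  0.0026]), np.float64(4.48))
```

>>> servo_tool(increments=[[[0,0,2,0.002,-0.03,0,0.7],[0,0,4.5,0.004,-0.085,0,0.7],[0,0,4.5,0.006,-0.14,0,0.7],[0,0,4.5,0.008,-0.195,0,0.7],[0,0,4.5,0.01,-0.25,0,0.7],[0,0,4.5,0.012,-0.305,0,0.7],[0,0,4.5,0.014,-0.36,0,0.7],[0,0,4.5,0.016,-0.415,0,0.7],[0,0,4.5,0.018,-0.47,0,0.7],[0,0,4.5,0.02,-0.525,0,0.7],[0,0,4.5,0.022,-0.58,0,0.7],[0,0,4.5,0.022,-0.612,0,0.7]]])

```text
t: 11.2
position: [0.4618, -0.2626, 0.2007]
eef_rot: [[-1.0, 0.003, -0.002], [0.003, 1.0, 0.001], [0.002, 0.001, -1.0]]
force: [0.7, 1.3, -0.0]
grip_width: 0.042
grasp_force: 62.6
```

>>> servo_tool(increments=[[[0,0,0,0,-0.005,0.04,0.7],[0,0,0,0,-0.005,0.08,0.7],[0,0,0,0,-0.005,0.1,0.7],[0,0,0,0,-0.005,0.1,0.7]]])

```text
t: 11.7
position: [0.461, -0.2649, 0.0996]
eef_rot: [[-1.0, 0.001, -0.005], [0.001, 1.0, 0.002], [0.005, 0.002, -1.0]]
force: [-0.3, -0.7, -0.3]
grip_width: 0.0428
grasp_force: 62.6
```

Run:
```python
from h import *
p,c=wrist('w7');cv2.imwrite('pics/w7v.png',p['pixels'][...,::-1])
print(rel((.4645,-.264,.0335),90))
print(proj(c,[[.4645+a*.041,-.264+b*.04,.018] for a in(-1,1) for b in (-1,1)]).round())
```

```text
(array([-0.0025,  0.0013,  0.0678]), np.float64(-0.03))
[[208. 163.]
 [309. 163.]
 [213. 255.]
 [303. 255.]]
```

View pics/w7v.png

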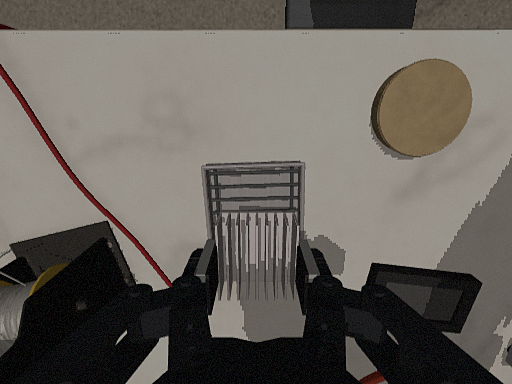

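Near tray rim corners at (202,166),(305,161) vs predicted (208,163),(309,163): tray about 4 mm to -y. Lower with that correction.

>>> servo_tool(increments=[[[0,0,0,-0.0035,-0.003,0.03,0.7],[0,0,0,-0.0035,-0.003,0.05,0.7],[0,0,0,-0.0035,-0.003,0.06,0.7],[0,0,0,-0.0035,-0.003,0.065,0.7],[0,0,0,-0.0035,-0.003,0.067,0.7],[0,0,0,-0.0035,-0.003,0.067,0.7]]])

```text
t: 12.5
position: [0.4666, -0.2686, 0.0354]
eef_rot: [[-1.0, 0.001, 0.001], [0.001, 1.0, -0.0], [-0.001, -0.0, -1.0]]
force: [0.2, 0.0, -0.9]
grip_width: 0.0423
grasp_force: 62.7
```

>>> servo_tool(increments=[[[0,0,0,0,0,0.001,0.6],[0,0,0,0,0,0.001,0.4],[0,0,0,0,0,0.0,0.2],[0,0,0,0,0,0.0,0.1],[0,0,0,0,0,-0.02,0],[0,0,0,0,0,-0.06,0],[0,0,0,0,0,-0.12,0],[0,0,0,0,0,-0.17,0],[0,0,0,0,0,-0.17,0]]])

```text
t: 13.62
position: [0.4684, -0.2695, 0.2097]
eef_rot: [[-1.0, 0.0, 0.009], [0.0, 1.0, -0.004], [-0.009, -0.004, -1.0]]
force: [0.0, -0.0, -1.8]
grip_width: 0.0853
grasp_force: 0.0
```

Run:
```python
from h import *
p,c=wrist('w8')
g=cv2.cvtColor(p['pixels'],cv2.COLOR_RGB2HSV)
print(proj(c,[[.4645,-.2675,.018],[.556,-.107,.016]]).round(),rel((.556,-.107,.2),90))
i=p['pixels'][...,::-1];cv2.imwrite('pics/w8v.png',i)
```

```text
[[259. 171.]
 [381. 238.]] (array([-0.0887,  0.1618,  0.007 ]), np.float64(-0.04))
```

View pics/w8v.png

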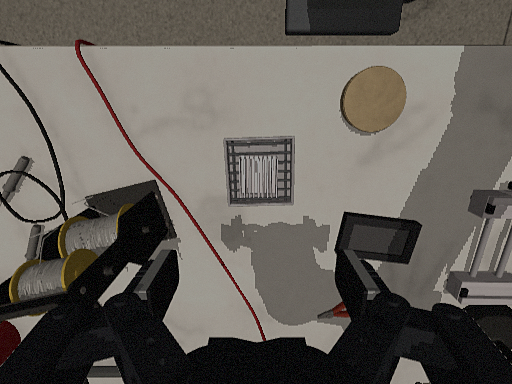

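Heat sink sits on the rack in the tray (258,177); tin undisturbed; long nest at (380,237). Measuring long nest here and the holder from w5 (black stops at about (98,108),(179,133),(97,222),(168,239)).

Run:
```python
from h import *
p,c=load('w8');g=p['pixels'].max(2)
m=np.zeros_like(g);s=np.s_[205:268,330:428];m[s]=(g[s]<95)*255;m=cv2.morphologyEx(m,cv2.MORPH_OPEN,np.ones((3,3)))
cs=max(cv2.findContours(m,0,2)[0],key=cv2.contourArea)
print('outer',cv2.boundingRect(cs),cv2.minAreaRect((ray(c,cs[:,0],.016)[:,:2]*1000).astype(np.float32)))
f=((g>=50)*255).astype(np.uint8)&cv2.drawContours(np.zeros_like(g),[cs],-1,255,-1);f=cv2.erode(f,np.ones((3,3)))
k=max(cv2.findContours(f,0,2)[0],key=cv2.contourArea);print('floor',cv2.minAreaRect((ray(c,k[:,0],.012)[:,:2]*1000).astype(np.float32)))
p,c=load('w5');w=ray(c,[(98,108),(179,133),(97,222),(168,239)],.036);print('stops w5',w.round(4),w.mean(0))
# holder bright contour in w5
hsv=cv2.cvtColor(p['pixels'],cv2.COLOR_RGB2HSV)
p,c=load('top0');P=np.array([(368,110),(446,147),(361,219),(441,254)])/2.211+[60,100];w=ray(c,P,.038);print('top',w.round(4),w.mean(0))
i=dict(np.load('pics/w5.npz'))['pixels'][80:260,70:200,::-1]
j=dict(np.load('pics/top0.npz'))['pixels'][140:225,210:275,::-1]
a=cv2.resize(i,None,fx=3.2,fy=3.2,interpolation=2);b=cv2.resize(j,None,fx=5.5,fy=5.5,interpolation=2)
o=np.zeros((580,790,3),np.uint8);o[:a.shape[0],:a.shape[1]]=a;o[:b.shape[0],420:420+b.shape[1]]=b;cv2.imwrite('pics/hold.png',o)
```

```text
outer (335, 212, 87, 56) ((564.893798828125, -112.93009948730469), (105.31603240966797, 82.12452697753906), 82.64757537841797)
floor ((559.116455078125, -117.35076141357422), (53.67675018310547, 32.699729919433594), 83.21444702148438)
stops w5 [[0.4973 0.012  0.036 ]
 [0.5077 0.0961 0.036 ]
 [0.627  0.0103 0.036 ]
 [0.6345 0.0941 0.036 ]] [0.56665982 0.05312712 0.036     ]
top [[0.6423 0.0908 0.038 ]
 [0.6021 0.0035 0.038 ]
 [0.5194 0.094  0.038 ]
 [0.4831 0.0065 0.038 ]] [0.56174097 0.04868992 0.038     ]
```

View pics/hold.png

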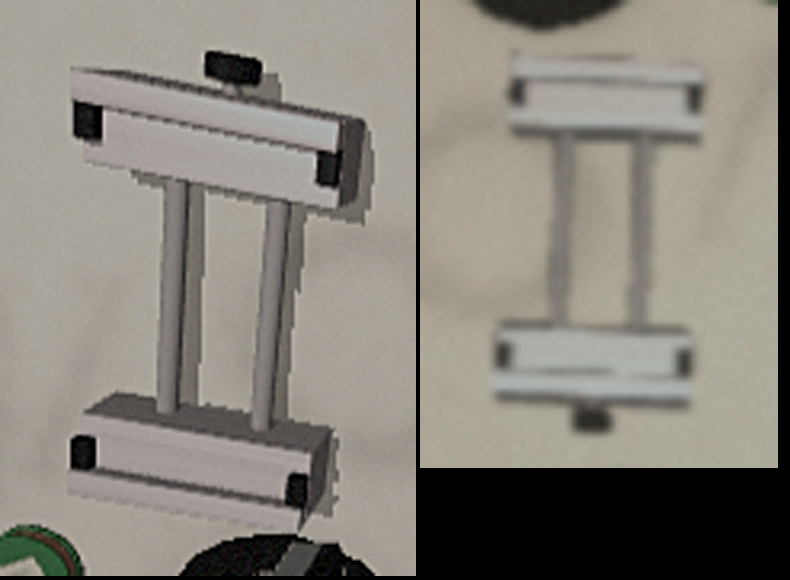

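Crops show the four black corner stops clearly: w5 panel (88,122),(328,167),(84,452),(297,490); top panel (517,92),(694,98),(503,354),(684,362).

Run:
```python
from h import *
ang=lambda d:np.degrees(np.arctan2(d[1],d[0]))
p,c=load('w5');w=ray(c,np.array([(88,122),(328,167),(84,452),(297,490)])/3.2+[70,80],.034);print(w.round(4),w.mean(0),ang(w[2]+w[3]-w[0]-w[1]),ang(w[1]+w[3]-w[0]-w[2]))
p,c=load('top0');w=ray(c,(np.array([(517,92),(694,98),(503,354),(684,362)])-[420,0])/5.5+[210,140],.036);print(w.round(4),w.mean(0),ang(w[0]+w[1]-w[2]-w[3]),ang(w[0]+w[2]-w[1]-w[3]))
p,c=load('w1');P=lambda l:np.array(l)/5+[224.6,139.6]
print('row',ray(c,P([(103,508),(317,503)]),.037))
print(rel((.5155,.357,.037),94.5),rel((.48,.1,.2),94.5))
```

```text
[[0.5079 0.0103 0.034 ]
 [0.5084 0.0887 0.034 ]
 [0.6273 0.0084 0.034 ]
 [0.6289 0.0869 0.034 ]] [0.5681207  0.04857162 0.034     ] -0.9124716766294897 89.20616000383102
[[0.6253 0.0874 0.036 ]
 [0.6244 0.0085 0.036 ]
 [0.5069 0.0894 0.036 ]
 [0.5053 0.0104 0.036 ]] [0.56545088 0.04891495 0.036     ] -0.9301125712387109 89.06422499015751
row [[0.51359941 0.32840882 0.037     ]
 [0.51196854 0.38269663 0.037     ]]
(array([-0.0471,  0.6259,  0.1693]), np.float64(-4.54)) (array([-0.0125,  0.3687,  0.0064]), np.float64(-4.54))
```

>>> servo_tool(increments=[[[0,0,-2,-0.002,0.03,0,0],[0,0,-4.5,-0.006,0.085,0,0],[0,0,-4.5,-0.01,0.14,0,0],[0,0,-4.5,-0.014,0.195,0,0],[0,0,-4.5,-0.018,0.25,0,0],[0,0,-4.5,-0.022,0.305,0,0],[0,0,-4.5,-0.026,0.36,0,0],[0,0,-4.5,-0.03,0.415,0,0],[0,0,-4.5,-0.034,0.47,0,0],[0,0,-4.5,-0.038,0.525,0,0],[0,0,-4.5,-0.042,0.58,0,0],[0,0,-4.5,-0.046,0.625,0,0]]])

```text
t: 15.18
position: [0.5119, 0.3582, 0.2029]
eef_rot: [[-0.997, -0.079, -0.002], [-0.079, 0.997, -0.002], [0.002, -0.002, -1.0]]
force: [-0.4, -0.5, -0.1]
grip_width: 0.0853
grasp_force: 0.0
```

>>> servo_tool(increments=[[[0,0,0,0,0,0.02,0],[0,0,0,0,0,0.06,0],[0,0,0,0,0,0.1,0],[0,0,0,0,0,0.13,0],[0,0,0,0,0,0.13,0]]])

```text
t: 15.8
position: [0.5106, 0.3546, 0.0709]
eef_rot: [[-0.997, -0.077, -0.006], [-0.077, 0.997, -0.006], [0.006, -0.005, -1.0]]
force: [-0.0, -0.3, 0.7]
grip_width: 0.0853
grasp_force: 0.0
```

Run:
```python
from h import *
print(bot.sense()['position'],rel((.514,.356,.037),94.5))
p,c=wrist('w9')
print(proj(c,[[.514,.356,.037],[.5128-.0022*0,.3555-.0285,.037],[.5128,.3555+.0285,.037]]).round())
# blue relay + pale row in view
hsv=cv2.cvtColor(p['pixels'],cv2.COLOR_RGB2HSV)
m=((hsv[...,0]>100)&(hsv[...,0]<125)&(hsv[...,1]>110)&(hsv[...,2]>40)).astype(np.uint8)
n,l,st,ce=cv2.connectedComponentsWithStats(m)
for k in range(1,n):
    if st[k,4]>25:
        x,y,w,h=st[k,:4];print(st[k],ray(c,[(x,y),(x+w,y+h)],.037).round(4).tolist())
```

```text
[0.5106284  0.35460474 0.07091733] (array([-0.0037,  0.0013,  0.0339]), np.float64(-0.06))
[[260. 237.]
 [216. 232.]
 [301. 239.]]
[218 225  24  20 161] [[0.5073, 0.3279, 0.037], [0.5207, 0.3446, 0.037]]
```

>>> servo_tool(increments=[[[0,0,0,-0.0035,0.001,0.01,0],[0,0,0,-0.0035,0.001,0.022,0],[0,0,0,-0.0035,0.001,0.03,0],[0,0,0,-0.0035,0.001,0.033,0],[0,0,0,-0.0035,0.001,0.033,0],[0,0,0,-0.0035,0.001,0.033,0]]])

```text
t: 16.6
position: [0.5162, 0.358, 0.0422]
eef_rot: [[-0.997, -0.078, 0.001], [-0.078, 0.997, 0.0], [-0.001, 0.0, -1.0]]
force: [-0.5, -0.7, 0.3]
grip_width: 0.0853
grasp_force: 0.0
```

>>> servo_tool(increments=[[[0,0,0,0,0,0,0.2],[0,0,0,0,0,0,0.4],[0,0,0,0,0,0,0.5],[0,0,0,0,0,0,0.5],[0,0,0,0,0,0,0.5]]])

```text
t: 17.23
position: [0.5168, 0.3568, 0.0431]
eef_rot: [[-0.997, -0.078, 0.001], [-0.078, 0.997, -0.001], [-0.001, -0.001, -1.0]]
force: [-0.2, -3.9, 6.1]
grip_width: 0.0427
grasp_force: 4.6
```

Closed too high (pads rode onto the relay tops). Reopen, go 6 mm lower and retry.

>>> servo_tool(increments=[[[0,0,0,0,0,0,0.3],[0,0,0,0,0,0,0],[0,0,0,0,0,0,0],[0,0,0,0,0,0,0]]])

```text
t: 17.73
position: [0.5159, 0.3578, 0.0416]
eef_rot: [[-0.997, -0.078, -0.0], [-0.078, 0.997, -0.0], [0.0, -0.0, -1.0]]
force: [-0.9, -0.1, -1.2]
grip_width: 0.0855
grasp_force: 0.0
```

Run:
```python
from h import *
s=bot.sense();print(s['position'],s['grip_width'],s['force'])
p,c=wrist('w10')
cv2.imwrite('pics/w10v.png',cv2.resize(p['pixels'][...,::-1][100:300,130:390],(780,600),interpolation=2))
```

```text
[0.51594836 0.35783905 0.04159539] 0.08548195123949863 [-0.87649516 -0.05256395 -1.16932485]
```

View pics/w10v.png

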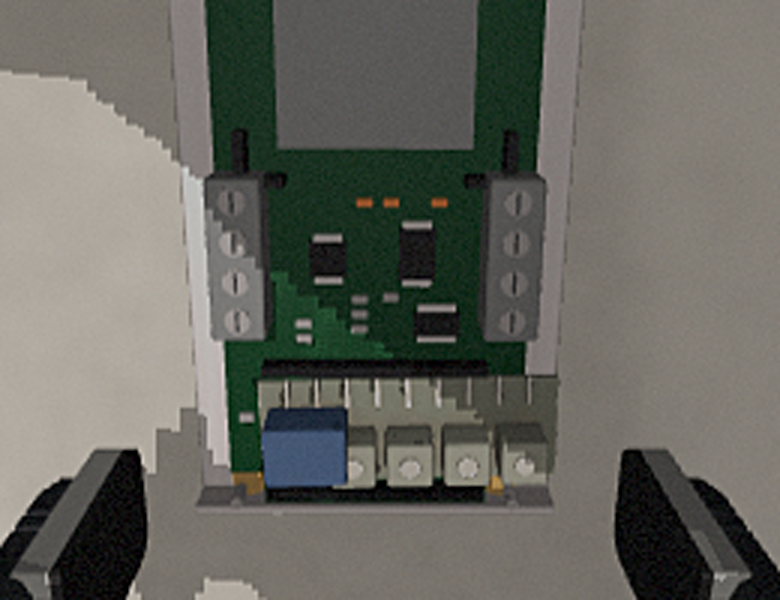

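Last allowed view: relay board intact between its rails, flat, but shifted in +y (row tops from (265,467) to (548,465) in the crop; board from 228). Fingers open either side. Re-measure the row and recentre.

Run:
```python
from h import *
p,c=load('w10');w=ray(c,np.array([(265,467),(548,465),(257,378),(557,378)])/3+[129.67,99.67],.037);print(w.round(4),w[:2].mean(0),np.linalg.norm(w[1]-w[0]))
w=ray(c,np.array([(257,378),(557,378)])/3+[129.67,99.67],.0255);print(w.round(4),np.linalg.norm(w[1]-w[0]),w.mean(0))
# main board terminal blocks outer edges z=.034
w=ray(c,np.array([(207,260),(544,260)])/3+[129.67,99.67],.034);print('term',w.round(4),np.linalg.norm(w[1]-w[0]),w.mean(0))
```

```text
[[0.518  0.3354 0.037 ]
 [0.5134 0.3885 0.037 ]
 [0.4998 0.3334 0.037 ]
 [0.4955 0.3876 0.037 ]] [0.51568715 0.36197645 0.037     ] 0.05326675399684789
[[0.5051 0.3319 0.0255]
 [0.5005 0.3907 0.0255]] 0.058972856160294365 [0.50281806 0.36129974 0.0255    ]
term [[0.4791 0.3235 0.034 ]
 [0.4745 0.3828 0.034 ]] 0.05949467286567828 [0.47679585 0.3531495  0.034     ]
```

>>> servo_tool(increments=[[[0,0,0,0,0.004,0.002,0],[0,0,0,0,0.004,0.0055,0],[0,0,0,0,0.004,0.0055,0],[0,0,0,0,0.004,0.0055,0],[0,0,0,0,0.004,0.0055,0.1]]])

```text
t: 18.4
position: [0.5158, 0.3618, 0.0364]
eef_rot: [[-0.997, -0.078, 0.0], [-0.078, 0.997, 0.0], [-0.0, 0.0, -1.0]]
force: [-0.2, -0.4, 0.6]
grip_width: 0.0768
grasp_force: 0.0
```

>>> servo_tool(increments=[[[0,0,0,0,0,0,0.25],[0,0,0,0,0,0,0.3],[0,0,0,0,0,0,0.4],[0,0,0,0,0,0,0.5],[0,0,0,0,0,0,0.5],[0,0,0,0,0,0,0.5]]])

```text
t: 19.15
position: [0.5159, 0.3617, 0.0369]
eef_rot: [[-0.997, -0.078, 0.001], [-0.078, 0.997, 0.0], [-0.001, -0.0, -1.0]]
force: [-2.2, -2.4, 5.9]
grip_width: 0.053
grasp_force: 61.8
```

>>> servo_tool(increments=[[[0,0,0,0,0,-0.002,0.5],[0,0,0,0,0,-0.006,0.5],[0,0,0,0,0,-0.01,0.5],[0,0,0,0,0,-0.01,0.5]]])

```text
t: 19.65
position: [0.5159, 0.362, 0.0467]
eef_rot: [[-0.997, -0.078, 0.001], [-0.078, 0.997, 0.001], [-0.001, 0.001, -1.0]]
force: [0.5, -0.1, 0.5]
grip_width: 0.0529
grasp_force: 62.7
```

Run:
```python
from h import *
s=bot.sense();print(s['position'],s['grip_width'],s['grasp_force'],s['force'])
def blue(p,c,z):
    hsv=cv2.cvtColor(p['pixels'],cv2.COLOR_RGB2HSV)
    m=((hsv[...,0]>100)&(hsv[...,0]<125)&(hsv[...,1]>110)&(hsv[...,2]>40)).astype(np.uint8)
    m[:150]=0;n,l,st,ce=cv2.connectedComponentsWithStats(m);k=1+np.argmax(st[1:,4]);return st[k],cv2.minAreaRect(cv2.findNonZero((l==k).astype(np.uint8)))
p0,c0=load('w10');p,c=wrist('w11')
print(blue(p0,c0,0),blue(p,c,0))
# predicted blue box if lifted with the tool: project blue top-left
w=ray(c0,(218,245),.037);print(proj(c0,w),proj(c,w),proj(c,w+[0,0,s['position'][2]-.0369]))
```

```text
[0.51593596 0.36200643 0.046695  ] 0.05287537766854214 62.73371458053589 [ 0.54068485 -0.09062408  0.521673  ]
(array([217, 236,  28,  12, 172], dtype=int32), ((230.30487060546875, 240.24391174316406), (10.490997314453125, 27.939178466796875), 83.6598129272461)) (array([208, 239,  28,  25, 186], dtype=int32), ((221.5, 251.0), (24.0, 27.0), 90.0))
[[218. 245.]] [[211.90828206 240.25225811]] [[209.12409108 248.68286067]]
```

Relay lifted cleanly (blue relay moved as predicted). Raise and carry to the long nest.

>>> servo_tool(increments=[[[0,0,0,0,0,-0.03,0.5],[0,0,0,0,0,-0.08,0.5],[0,0,2,0,-0.02,-0.12,0.5],[0,0,5,0,-0.07,-0.13,0.5],[0,0,8,0,-0.12,-0.13,0.5],[0,0,11,0,-0.17,-0.13,0.5],[0,0,12.3,0,-0.22,-0.13,0.5],[0,0,12.3,0,-0.27,-0.13,0.5],[0,0,12.3,0,-0.32,-0.13,0.5],[0,0,12.3,0,-0.37,-0.13,0.5],[0,0,12.3,-0.005,-0.42,-0.13,0.5],[0,0,12.3,-0.008,-0.46,-0.13,0.5]]])

```text
t: 21.2
position: [0.5594, -0.0981, 0.1762]
eef_rot: [[-0.991, 0.137, -0.0], [0.137, 0.991, 0.0], [0.0, 0.0, -1.0]]
force: [0.6, 1.1, -0.4]
grip_width: 0.0532
grasp_force: 62.9
```

>>> servo_tool(increments=[[[0,0,0,0,-0.01,0,0.5],[0,0,0,0,-0.01,0,0.5]]])

```text
t: 21.45
position: [0.5578, -0.1064, 0.1761]
eef_rot: [[-0.991, 0.138, -0.0], [0.138, 0.991, 0.0], [0.0, 0.0, -1.0]]
force: [1.0, 1.0, 1.0]
grip_width: 0.0538
grasp_force: 62.9
```

```bash
cat > nest.py <<'E'
from h import *
s=bot.sense();print(s['position'],s['grip_width'])
p,c=wrist('w12');g=p['pixels'].max(2)
cor=np.array([[.5564,-.106]])+np.array([[a,b] for a in(-.03,.03) for b in(-.05,.05)])@np.array([[np.cos(t:=np.radians(-7.8)),np.sin(t)],[-np.sin(t),np.cos(t)]])
print('pred',proj(c,np.c_[cor,[.016]*4]).round())
x0,y0=(proj(c,[[.5264,-.106,.016]])[0]).astype(int)
m=np.zeros_like(g);u=proj(c,np.c_[cor,[.016]*4]);a,b=u.min(0).astype(int)-12;d,e=u.max(0).astype(int)+12
m[max(b,0):e,max(a,0):d]=(g[max(b,0):e,max(a,0):d]<95)*255
# near wall (toward robot): top edge + left/right outer edges along rows near the top
for r in range(int(u[:,1].min())-8,int(u[:,1].max())+6,6):
    x=np.where(m[r])[0]; print(r,(x.min(),x.max(),len(x)) if len(x) else None,ray(c,[(x.min(),r),(x.max()+1,r)],.016)[:,:2].round(4).tolist() if len(x) else '')
for cc in np.linspace(u[:,0].min()+8,u[:,0].max()-8,5).astype(int):
    y=np.where(m[:,cc])[0];print('col',cc,y.min() if len(y) else None, ray(c,(cc,y.min()),.016)[0].round(4) if len(y) else '')
E
python3 nest.py
```

```text
[ 0.55784452 -0.10636108  0.17606827] 0.0537641927374049
pred [[210. 154.]
 [304. 154.]
 [213. 207.]
 [301. 206.]]
145 None 
151 None 
157 (np.int64(209), np.int64(300), 92) [[0.5231, -0.1532], [0.5366, -0.0556]]
163 (np.int64(208), np.int64(300), 93) [[0.5293, -0.1556], [0.5431, -0.0562]]
169 (np.int64(209), np.int64(300), 92) [[0.536, -0.1558], [0.5497, -0.0568]]
175 (np.int64(209), np.int64(299), 91) [[0.5425, -0.157], [0.5562, -0.0584]]
181 (np.int64(210), np.int64(299), 90) [[0.5494, -0.1572], [0.563, -0.059]]
187 (np.int64(210), np.int64(299), 90) [[0.5561, -0.1585], [0.5699, -0.0596]]
193 (np.int64(210), np.int64(299), 90) [[0.563, -0.1599], [0.5768, -0.0602]]
199 (np.int64(210), np.int64(298), 89) [[0.5699, -0.1612], [0.5837, -0.062]]
205 (np.int64(211), np.int64(298), 88) [[0.5772, -0.1615], [0.5909, -0.0626]]
211 (np.int64(284), np.int64(285), 2) [[0.5958, -0.0802], [0.5961, -0.078]]
col 218 155 [ 0.5223 -0.1433  0.016 ]
col 237 155 [ 0.5251 -0.1232  0.016 ]
col 256 155 [ 0.5279 -0.1031  0.016 ]
col 276 155 [ 0.5308 -0.0819  0.016 ]
col 295 155 [ 0.5336 -0.0618  0.016 ]
```

>>> servo_tool(increments=[[[0,0,0,-0.003,-0.002,0.04,0.5],[0,0,0,-0.003,-0.002,0.08,0.5],[0,0,0,-0.003,-0.002,0.11,0.5],[0,0,0,-0.003,-0.002,0.126,0.5],[0,0,0,-0.003,-0.002,0.126,0.5],[0,0,0,-0.003,-0.002,0.126,0.5]]])

```text
t: 22.25
position: [0.5619, -0.1083, 0.0517]
eef_rot: [[-0.991, 0.136, 0.003], [0.136, 0.991, -0.0], [-0.003, 0.0, -1.0]]
force: [-0.1, 0.3, -0.3]
grip_width: 0.053
grasp_force: 62.9
```

>>> servo_tool(increments=[[[0,0,0,0.001,0,0.01,0.5],[0,0,0,0.001,0,0.018,0.5],[0,0,0,0.001,0,0.022,0.5],[0,0,0,0.001,0,0.024,0.5],[0,0,0,0.001,0,0.024,0.5],[0,0,0,0.001,0,0.024,0.5]]])

```text
t: 23.0
position: [0.5598, -0.1085, 0.0266]
eef_rot: [[-0.991, 0.136, 0.0], [0.136, 0.991, -0.0], [-0.0, -0.0, -1.0]]
force: [-1.3, 0.0, 4.2]
grip_width: 0.0526
grasp_force: 63.7
```

>>> servo_tool(increments=[[[0,0,0,0,0,0,0.35],[0,0,0,0,0,0,0.2],[0,0,0,0,0,0,0.1],[0,0,0,0,0,0,0],[0,0,0,0,0,0,0],[0,0,0,0,0,-0.02,0],[0,0,0,0,0,-0.06,0],[0,0,0,0,0,-0.12,0],[0,0,0,0,0,-0.17,0],[0,0,0,0,0,-0.17,0],[0,0,0,0,0,-0.17,0]]])

```text
t: 24.38
position: [0.5595, -0.1082, 0.1958]
eef_rot: [[-0.991, 0.136, -0.0], [0.136, 0.991, 0.001], [0.001, 0.001, -1.0]]
force: [0.3, -0.2, 0.2]
grip_width: 0.0854
grasp_force: 0.0
```

Run:
```python
from h import *
s=bot.sense();print(s['position'])
p,c=wrist('w13');hsv=cv2.cvtColor(p['pixels'],cv2.COLOR_RGB2HSV);g=p['pixels']
m=((hsv[...,0]>100)&(hsv[...,0]<125)&(hsv[...,1]>110)&(hsv[...,2]>40)).astype(np.uint8)
u=proj(c,[[.557,-.108,.026]])[0];print(u)
n,l,st,ce=cv2.connectedComponentsWithStats(m)
for k in range(1,n):
    if st[k,4]>15 and np.linalg.norm(ce[k]-u)<60: print(st[k],ray(c,ce[k],.024)[0].round(4))
x,y=u.astype(int);sub=p['pixels'][y-32:y+34,x-50:x+52]
# pale/green board mask inside the pocket
mm=((sub.max(2)>75)&(sub.max(2)-sub.min(2).astype(int)>8)).astype(np.uint8)
for row in sub[::3,::2].max(2): print(''.join(' .:-=+*#%@'[min(9,v//20)] for v in row))
```

```text
[ 0.55951766 -0.10816146  0.19581725]
[256.57431178 177.84919261]
[233 174  13  11  78] [ 0.5557 -0.1279  0.024 ]
####################%############################%#
####################################%##%%##%#%#####
###%-.                                        +%###
##%:---:::::::-::::::::::::::::::::::::::::::::%###
###=:::::::::::::.::::::::::::::::.::::.:::.::.%###
###+::::::..::::..::....:.:.....:.....:.:.:....%###
###*::::.=-------------------------------::::: %#%#
###%::::.=-------------------------------.::::.%###
###%.:::::---++#+=-+#+=.+====+:==*==-==--.:::. %###
###%:.:::----+=*====*==-=+==+=--=*====---.:.:. %###
###%:::::=----------.=================:--.::::.%###
###%.:.::-----======:----=-=:===::===::-- :::..%###
###%..:.:.----======:**.+#+*:+#+:--#+::-- :::.=###%
###%.:::::---====-==-+*=+++*-+++:=+++=--- :::.+####
####::.::.---:---::---:--------::-:------ ....*####
###%:.::: -------------------------------.:.:.#####
####+.... ..  ..   . .          .  .  . ......%####
####+.::::::..::::::.:::::.::::..:.:.:.::.::..%####
####*:.:.....:...:.....:.........:.......::...%####
####%**+******+*******+*****+########***#*####%####
###################################################
%##################################################
```

Relay board lies centred and flat in the long pocket. Now the main board.

>>> servo_tool(increments=[[[0,0,-2,0.01,0.03,0,0],[0,0,-5,0.027,0.082,0,0],[0,0,-8,0.044,0.134,0,0],[0,0,-11,0.061,0.186,0,0],[0,0,-12.3,0.078,0.238,0,0],[0,0,-12.3,0.095,0.29,0,0],[0,0,-12.3,0.112,0.342,0,0],[0,0,-12.3,0.129,0.394,0,0],[0,0,-12.3,0.145,0.446,0.02,0],[0,0,-12.3,0.145,0.446,0.07,0],[0,0,-12.3,0.145,0.446,0.1,0],[0,0,-12.3,0.145,0.446,0.1,0]]])

```text
t: 25.92
position: [0.4751, 0.3514, 0.0924]
eef_rot: [[-0.997, -0.078, -0.006], [-0.078, 0.997, -0.006], [0.006, -0.006, -1.0]]
force: [0.3, -0.5, 0.2]
grip_width: 0.0855
grasp_force: 0.0
```

Run:
```python
from h import *
s=bot.sense();print(s['position'],rel((.4765,.353,.028),94.5))
p,c=wrist('w14');hsv=cv2.cvtColor(p['pixels'],cv2.COLOR_RGB2HSV)
gr=((hsv[...,0]>45)&(hsv[...,0]<90)&(hsv[...,1]>90)&(hsv[...,2]>25)).astype(np.uint8)
n,l,st,ce=cv2.connectedComponentsWithStats(cv2.morphologyEx(gr,3,np.ones((3,3))))
k=1+np.argmax(st[1:,4]);pts=cv2.findNonZero((l==k).astype(np.uint8))[:,0];print(st[k])
print(cv2.minAreaRect((ray(c,pts,.023)[:,:2]*1000).astype(np.float32)))
```

```text
[0.47510987 0.35139808 0.09243475] (array([-0.0019,  0.0019,  0.0644]), np.float64(-0.04))
[ 220  135   81  142 5409]
((473.59356689453125, 352.98956298828125), (117.67427825927734, 59.555320739746094), 4.090298175811768)
```

>>> servo_tool(increments=[[[0,0,0,-0.0005,0.0005,0.02,0],[0,0,0,-0.0005,0.0005,0.04,0],[0,0,0,-0.0005,0.0005,0.055,0],[0,0,0,-0.0005,0.0005,0.061,0],[0,0,0,-0.0005,0.0005,0.061,0],[0,0,0,-0.0005,0.0005,0.061,0]]])

```text
t: 26.72
position: [0.478, 0.3542, 0.0362]
eef_rot: [[-0.997, -0.078, 0.001], [-0.078, 0.997, 0.001], [-0.001, 0.001, -1.0]]
force: [0.4, -0.2, 0.3]
grip_width: 0.0852
grasp_force: 0.0
```

>>> servo_tool(increments=[[[0,0,0,0.001,-0.001,0.004,0],[0,0,0,0.001,-0.001,0.008,0],[0,0,0,0.001,-0.001,0.008,0],[0,0,0,0.001,-0.001,0.008,0.1],[0,0,0,0.001,-0.001,0.008,0.2],[0,0,0,0.001,-0.001,0.008,0.3],[0,0,0,0.001,-0.001,0.008,0.4],[0,0,0,0.001,-0.001,0.008,0.5],[0,0,0,0.001,-0.001,0.008,0.5]]])

```text
t: 27.85
position: [0.4769, 0.3535, 0.0282]
eef_rot: [[-0.997, -0.078, 0.001], [-0.078, 0.997, 0.002], [-0.001, 0.002, -1.0]]
force: [-1.7, 1.7, 6.1]
grip_width: 0.058
grasp_force: 63.8
```

>>> servo_tool(increments=[[[0,0,0,0,0,-0.004,0.5],[0,0,0,0,0,-0.012,0.5],[0,0,0,0,0,-0.025,0.5],[0,0,0,0,0,-0.045,0.5],[0,0,0,0,0,-0.07,0.5],[0,0,0,0,0,-0.1,0.5],[0,0,0,0,0,-0.13,0.5],[0,0,0,0,0,-0.13,0.5],[0,0,0,0,0,-0.13,0.5]]])

```text
t: 28.98
position: [0.4761, 0.3522, 0.1569]
eef_rot: [[-0.997, -0.078, -0.001], [-0.078, 0.997, -0.001], [0.001, -0.001, -1.0]]
force: [0.2, 1.5, -2.2]
grip_width: 0.0582
grasp_force: 67.0
```

```bash
cat > bd.py <<'E'
from h import *
import sys
def board(name):
    s=bot.sense();p,c=wrist(name);hsv=cv2.cvtColor(p['pixels'],cv2.COLOR_RGB2HSV)
    gr=((hsv[...,0]>45)&(hsv[...,0]<90)&(hsv[...,1]>90)&(hsv[...,2]>25)).astype(np.uint8)
    n,l,st,ce=cv2.connectedComponentsWithStats(cv2.morphologyEx(gr,3,np.ones((3,3))))
    k=1+np.argmax(st[1:,4]);pts=cv2.findNonZero((l==k).astype(np.uint8))[:,0]
    z=s['position'][2]-.0052
    r=cv2.minAreaRect((ray(c,pts,z)[:,:2]*1000).astype(np.float32))
    print(s['position'],s['grip_width'],s['force'].round(1),st[k],r)
    return s,p,c,r
if __name__=='__main__':
    s,p,c,r=board(sys.argv[1]);print(rel((.571,.0487,.12),89.1))
E
python3 bd.py w15
```

```text
[0.47605779 0.35217034 0.15690474] 0.05822510915782168 [ 0.2  1.5 -2.2] [ 199  144  117  186 9740] ((471.6810607910156, 350.866943359375), (114.92063903808594, 59.56566619873047), 4.4011054039001465)
(array([-0.0713, -0.3097,  0.0366]), np.float64(5.35))
```

>>> servo_tool(increments=[[[0,0,1,-0.006,-0.025,0,0.5],[0,0,3,-0.016,-0.07,0,0.5],[0,0,5.3,-0.028,-0.12,0,0.5],[0,0,5.3,-0.04,-0.17,0,0.5],[0,0,5.3,-0.05,-0.22,0,0.5],[0,0,5.3,-0.062,-0.27,0,0.5],[0,0,5.3,-0.07,-0.3,0,0.5],[0,0,5.3,-0.0715,-0.31,0,0.5],[0,0,5.3,-0.0715,-0.31,0,0.5],[0,0,5.3,-0.0715,-0.31,0,0.5]]])

```text
t: 30.28
position: [0.5716, 0.0502, 0.157]
eef_rot: [[-1.0, 0.014, -0.001], [0.014, 1.0, 0.0], [0.001, 0.0, -1.0]]
force: [0.6, 0.2, -2.0]
grip_width: 0.0581
grasp_force: 67.0
```

Run:
```python
from bd import *
s,p,c,r=board('w16')
E=s['eef_rot'];print(np.degrees(np.arctan2(E[1,1],E[0,1])))
t=np.radians(-.9);R=np.array([[np.cos(t),-np.sin(t)],[np.sin(t),np.cos(t)]])
q=np.array([[-.076,-.043],[-.076,.043],[-.066,-.043],[-.066,.043],[-.060,-.0385],[-.060,.0385]])@R.T+[.5668,.0487]
u=proj(c,np.c_[q,[.038,.038,.038,.038,.035,.035]]);print(u.round())
g=p['pixels'].max(2);x0,x1=int(u[:,0].min())-14,int(u[:,0].max())+14;y0,y1=int(u[:,1].min())-10,int(u[:,1].max())+22
print(x0,y0)
for row in g[y0:y1:2,x0:x1:2]: print(''.join(' .:-=+*#%@'[min(9,v//22)] for v in row))
```

```text
[0.57159279 0.05016792 0.15698804] 0.05807662364268393 [ 0.6  0.2 -2. ] [ 198  144  118  188 9796] ((567.9102783203125, 46.77478790283203), (64.7628173828125, 116.52964782714844), 89.08950805664062)
89.21998250695798
[[206. 105.]
 [305. 105.]
 [207. 117.]
 [304. 117.]
 [213. 124.]
 [298. 124.]]
192 94
%%%%%%%%%%%%%%%%%%%%%%%%%%@ ..:-:... @%%%%%%%%%%%%%%%%%%%%%%%%++
%%%%%%%%%%%%%%%%%%%%%%%%%%@ ..:::..  %%%%%%%%%%%%%%%%%%%%%%%%%@+
%%%%%%%%%%%%%%%%%%%%%%%%%%@ ...:.....%%%%%%%%%%%%%%%%%%%%%%%%%%+
%%%%%%%%%%%%%%%%%%%%%%%%%%@  .....  .%%%%%%%%%%%%%%%%%%%%%%%%%%*
%%%%%%%%%%%%%%%%%%%%%%%%%%%##=:=--==*+%%%%%%%%%%%%%%%%%%%%%%%%%%
%%%%%%%%%%%%%%%%%%%%%%%%%%%%@*+#*=***+%%%%%%%%%%%%%%%%%%%%%%%%%%
%%%%%%%%#####################*+**+****%%%%%%%%%%%%%%%%%%%%%%%%%%
%%%%%%%%@@@@@@@@@@@@@@@@@@@@@@@@@@@@@@@@@@@@@@@@@@@@@@@@*%%%%%%%
%%%%%%%#@@@@@@@@@@@@@@@@@@@@@@@@@@%@@@@@@@@%@@%%@@%@%@@@%%%%%%%%
%%%%%%%#@%%%%@@%@%%@%@@@@%%%%@@%%%%%%%%%%%%%%%%%%%%%%%%@%%%%%%%%
%%%%%%%#%%%%%%%%%%%%%%%%%%%%%%%%%%%%%%%%%%%%%%%%%%%%%%%@%%%%%%%%
%%%%%%%*%%%%%%%%%%%%%%%%%%%%%%%%%%%%%%%%%%%%%%%%%%%%%%%@%%%%%%%%
%%%%%%%#.:: ++++=
[... 192 characters left out ...]
%%%@%%%%%%%%%%%%%%%%%%%%%%%%%%%%%%%%%+::. @%%%%%%%
%%%%%%%@.:: @%%%%%%%%%%%%%%%%%@%%%%%%%%%%%%%%%%%%%%+::..%%%%%%%%
%%%%%%%@.:: @%%%%%%%%%%%%%%%%%%%%%%%%%%%%%%%%%%%%%%=::.:%%%%%%%%
%%%%%%%@... @%%%%%%%%%%%%%%%%%%%%%%%%%%%%%%%%%%%%%%-...:%%%%%%%%
%%%%%%%%*++*@%%%%%%%%%%%%%%%%%%%%%%%%%%%%%%%%%%%%%%@***%%%%%%%%%
%%%%%%%%#@@@%%%%%%%%%%%@%%%%%%%%%%%%%%%%%%%%%%%%%%%%%%%%%%%%%%%%
%%%%%%%%#@%%%%%%%%%%%%%%%%%%%%%%%%%%%%%%%%%%%%%%%%%%%%%%%%%%%%%%
%%%%%%%%%%%%%%%%%%%%%%%%%%%%%%%%%%%%%%%%%%%%%@@@@%%%%%#%%%%%%%%%
%%%%%%@.:::::::: --------::::::::::::::::::::.... .    .   =%%%%
%%%%%%@.::.::::: .-------------------------------.::.:::::.=%%%%
%%%%%%@.: #:#-.+#:--------------------------------*::=:..:.+%%%%
```

Holder jaw matches prediction within 1–2 px; board aligned. Descend in two steps.

>>> servo_tool(increments=[[[0,0,0,0.001,-0.0015,0.03,0.5],[0,0,0,0.001,-0.0015,0.06,0.5],[0,0,0,0.001,-0.0015,0.085,0.5],[0,0,0,0.001,-0.0015,0.097,0.5],[0,0,0,0.001,-0.0015,0.097,0.5],[0,0,0,0.001,-0.0015,0.097,0.5],[0,0,0,0.001,-0.0015,0.097,0.5]]])

```text
t: 31.2
position: [0.5716, 0.048, 0.0614]
eef_rot: [[-1.0, 0.014, 0.002], [0.014, 1.0, 0.001], [-0.002, 0.001, -1.0]]
force: [0.0, 0.2, -1.6]
grip_width: 0.0583
grasp_force: 67.0
```

Run:
```python
from h import *
s=bot.sense();print(s['position'],s['force'])
p,c=wrist('w17');g=p['pixels'].max(2)
u=proj(c,[[.567-.066,.0487-.04,.038],[.567-.066,.0487+.04,.038]]);print(u.round())
x0,y0=int(u[0,0])-24,int(u[0,1])-24
for row in g[y0:y0+60:2,x0:x0+170:2]: print(''.join(' .:-=+*#%@'[min(9,v//22)] for v in row))
print(x0,y0)
```

```text
[0.5716468  0.04796358 0.06141925] [ 0.04017901  0.15090074 -1.63166073]
[[184. 124.]
 [330. 122.]]
%%%%%%%%%%%%%%%%%%%%%%%%%%%%%%%%%%%%%%%%%%%%+*+=++=-****+%%%%%%%%%%%%%%%%%%%%%%%%%%%%
%%%%%%%%%%%%%%%%%%%%%%%%%%%%%%%%%%%%%%%%%%%%++=+**+-+++++%%%%%%%%%%%%%%%%%%%%%%%%%%%%
%%%%%%%%%%#%%%%%%%%%%%%%%%%%%%%%%%%%%%%%%%%%++=+**+=+++++%%%%%%%%%%%%%%%%%%%%%%%%%%%%
%%%%%%%%%%###***************************************+*+**+*+*+++++++++++++***********
%%%%%%%%%*%%%%%%%%%%%%%%%%%%%%%%%%%%%%%%%%%%%%%%%%%%%%%%%%%%%%%%%%%%%%%%%%%%%%%%%%%%%
%%%%%%%%%+%%%%%%%%%%%%%%%%%%%%%%%%%%%%%%%%%%%%%%%%%%%%%%%%%%%%%%%%%%%%%%%%%%%%%%%%%%%
%%%%%%%%%*%%%%%%%%%%%%%%%%%%%%%%%%%%%%%%%%%%%%%%%%%%%%%%%%%%%%%%%%%%%%%%%%%%%%%%%%%%%
%%%%%%%%%%%%%%%%%%%%%%%%%%%%%%%%%%%%%%%%%%%%%%%%%%%%%%%%%%%%%%%%%%%%%%%%%%%%%%%%%%%%%
%%%%%%%%%%%%%%%%%%%%%%%%%%%%%%%%%%%%%%%%%%%%%%%%%%%%%%%%%%%%%%%%%%%%%%%%%%%%%%%%%%%%%
%%%%%%%%%%%%%%%%%%%%%%%%%%%%%%%%%%%%%%%%%%%%%%%%%%%%%%%%%%%%%%%%%%%%%%%%%%%%%%%%%%%%%
%%%%%%%%%%#%%%%%%%%%%%%%%%%%%%%%%%%%%%%%%%%%%%%%%%%%%%%%%%%%%%%%%%%%%%%%%%%%%%%%%%%%%
%%%%%%%%%%#%%%%%%%%%%%%%%%%%%%%%%%%%%%%%%%%%%%%%%%%%%%
[... 887 characters left out ...]
....
%%%%%%%%%%%-......@%%%@.: *.*-.+=---------------------------------=::=.....+%%%@ ....
%%%%%%%%%%%%*-===*%%%%%.: *:%.:.@--------------------------------#=..#-.:..#%%%%*----
%%%%%%%%%%%%%%****%%%%%.: *:%=:+%--------------------------------**..%-- ..#%%%%%%%%%
%%%%%%%%%%%%%#%%%%%%%%%.: *-=%%%------------------:---:---------::%#%%:- :.%%%%%%%%%#
%%%%%%%%%%%%%#%%%%%%#%%.: #----=*****+++++++++++++++++++++=========*=:-- ..@%%%%%%%%#
%%%%%%%%%%%%%#%%%%%@:--.: .=====++++++++++++++++++++++++++++++++++*----- .....*%%%%%*
%%%%%%%%%%%%%#%%%%%@:--.: :==--+++++++++++++++++++++++++++++++++++*----- ..-::#%%%%%*
%%%%%%%%%%%%%%*****#:--.. :===-=+++++++++++++++++++++++++++++++++++--=-- ..:::*++***#
160 100
```

Run:
```python
from h import *
p,c=load('w17');print(ray(c,(256,140),.0562)[0],ray(c,(256,124.5),.038)[0],p['position'])
```

```text
[0.5078451  0.04800698 0.0562    ] [0.50160507 0.04808707 0.038     ] [0.5716468  0.04796358 0.06141925]
```

Gap to the near lip 6.2 mm (ideal 6.0), side gaps equal. Set down.

>>> servo_tool(increments=[[[0,0,0,0,0,0.008,0.5],[0,0,0,0,0,0.015,0.5],[0,0,0,0,0,0.019,0.5],[0,0,0,0,0,0.0215,0.5],[0,0,0,0,0,0.0215,0.5],[0,0,0,0,0,0.0215,0.5],[0,0,0,0,0,0.0215,0.5]]])

```text
t: 32.12
position: [0.5706, 0.0476, 0.0397]
eef_rot: [[-1.0, 0.014, -0.0], [0.014, 1.0, -0.0], [0.0, -0.0, -1.0]]
force: [-3.3, 0.6, 6.1]
grip_width: 0.058
grasp_force: 67.9
```

>>> servo_tool(increments=[[[0,0,0,0,0,0,0.35],[0,0,0,0,0,0,0.2],[0,0,0,0,0,0,0.1],[0,0,0,0,0,0,0],[0,0,0,0,0,0,0],[0,0,0,0,0,-0.02,0],[0,0,0,0,0,-0.06,0],[0,0,0,0,0,-0.12,0],[0,0,0,0,0,-0.16,0],[0,0,0,0,0,-0.16,0],[0,0,0,0,0,-0.16,0]]])

```text
t: 33.5
position: [0.5704, 0.0478, 0.198]
eef_rot: [[-1.0, 0.015, -0.001], [0.015, 1.0, 0.0], [0.001, 0.0, -1.0]]
force: [-0.4, -0.1, -0.6]
grip_width: 0.0853
grasp_force: 0.0
```

Run:
```python
from h import *
s=bot.sense();print(s['position'])
p,c=wrist('w18');hsv=cv2.cvtColor(p['pixels'],cv2.COLOR_RGB2HSV);g=p['pixels'].max(2)
gr=((hsv[...,0]>45)&(hsv[...,0]<90)&(hsv[...,1]>90)&(hsv[...,2]>25)).astype(np.uint8)
n,l,st,ce=cv2.connectedComponentsWithStats(cv2.morphologyEx(gr,3,np.ones((3,3))))
k=1+np.argmax(st[1:,4]);pts=cv2.findNonZero((l==k).astype(np.uint8))[:,0];print(st[k],cv2.minAreaRect((ray(c,pts,.033)[:,:2]*1000).astype(np.float32)))
u=proj(c,[[.567,.0485,.033]])[0].astype(int);print(u)
for row in g[u[1]-66:u[1]+66:3,u[0]-54:u[0]+54:2]: print(''.join(' .:-=+*#%@'[min(9,v//22)] for v in row))
```

```text
[0.57043755 0.0477765  0.19797747]
[ 229  125   56  102 2920] ((567.2644653320312, 47.178836822509766), (59.512107849121094, 115.81838989257812), 89.1723403930664)
[257 178]
####%#*%%%%%%%%%%%%%%%%%%%%%%%%%%%%%%%%%%%%%%%%%+##%##
%###%#+%%%%%%%%%%%%%%%%%%%%%%%%%%%%%%%%%%%%%%%%%+%###%
###%##%...-=================================-::.%#####
#%#%##@..:#%%%%%%%%%%%%%%%%%%%%%%%%%%%%%%%%%#::.@%%##%
###%##%..:=%%%@.:-::---------:-::-:.:::.%%%%=:. %%%###
#%#%##%...=%%%%.:@+-----:----------%=*-.%%#%=.. %#%###
##%###%++=+%%.:..==++++++++++++++++*-= .-=%%%++=%#####
##%####*%%%%%:--===+++++++++++++++++--:::=%##%#+%#%###
#%##%#%*#####:---==++++++++++++++++*==--:=#####*%###%#
####%###%%+++:---=-++++++++++++++++*--::-=++++*###%###
##%%#%%##%%++:-:---+++++++++++++++++==--:+**++########
%#%##%######%:----:++++++++++++++++=--:::%############
%#%##%%#####%=-----+++++++++++++++++-=:-:%############
%##%####%###%=::--:++++++++++++++++=---::%############
#####%#%%###%=::---++++++++++++++++=--:::%############
#%##%###%%%#%+:--=-++++++++++++++++=--:::%############
###%#%%###%#%+:-:--++++++++++++++++=--:::%####
[... 793 characters left out ...]
.:::::::::::::::::::::::::%#############
#########%###%:::-:::-:---:----:::::::::##############
#########%---=:-:---:---:::--:---::::.+:===-=#########
##########-===:::-:-::::::::-:::::::::::=-==-#########
########%#%%#%::::::-:::::::-:::::::::=:%####+########
##########%%%#: :::--:::::::-::::::::::.%%#%%*#####=+=
########%---%++++=:-:::::::::::.:::-.%%%###+++####%+++
#######%%   *++++-...    .   .   .   %%###:..:%###=+++
########+   *+++++###+++=%%%%%%%%%+++=++++:..:++++++++
########+ . ==============================.. :++++++++
########+++++=====+==+========+==+========+===++++++++
########+++++++++%+++++%+++++++++++++++++++++=++++++++
########++====+==#==========+++==========+====++++++++
```

Board lies centred on its ledges (measured (0.567, 0.047), yaw -0.8°), all released.

```bash
python3 -c "
from workcell import bot
print(bot.close_job())"
```

```text
the job is handed in; nothing more can be done
None
```

I handed the job in with all four pieces laid in their own places (fan, heat sink, relay board, main board), each released and checked in a wrist-camera image after placing. The first grip on the relay board closed too high and pushed it about 6 mm sideways, but the second lifted it cleanly. The arm came near neither the tin nor the jar. The hand-in gave no verdict.

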